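# Sort kiln props and a test tile into their trays

## Task

Clear the loose ceramic pieces off the glazing table: put both square kiln props, both round kiln posts and the L-shaped test tile each into the front bay of the tray whose glued-in sample shows its kind, whatever its size. Stand every piece upright on the tray's floor, set it down gently rather than dropping it, and leave the glaze jar and the coffee cup where they are.

Things in the scene. Friction and masses are not known exactly. Their poses are not given: they have to be found in the camera images.
- square_short: Short square kiln prop: square tube 42 x 42 mm, 35 mm high, sides along its x and y, upright 20 mm hole. Loose, pale buff ceramic like all the pieces. Origin: centre of the underside, z up, starts standing upright on the table.
- square_tall: Tall square kiln prop: square tube 32 x 32 mm, 60 mm high, sides along its x and y, upright 14 mm hole. Loose, pale buff ceramic like all the pieces. Origin: centre of the underside, z up, starts standing upright on the table.
- round_short: Short round kiln post: cylinder 46 mm in diameter, 35 mm high, with a 22 mm dark bore marked on its top. Loose, pale buff ceramic like all the pieces. Origin: centre of the underside, z up, starts standing upright on the table.
- round_tall: Tall round kiln post: cylinder 34 mm in diameter, 60 mm high, with a 14 mm dark bore marked on its top. Loose, pale buff ceramic like all the pieces. Origin: centre of the underside, z up, starts standing upright on the table.
- test_tile: L-shaped glaze test tile: flat foot 40 (its x) x 50 (its y) x 8 mm high; an upright plate 9 thick (x) x 50 wide (y) stands along the foot's +x edge, mid-plane at x = +15.5, top 60 above the underside. Grip across the plate. Loose, pale buff ceramic like all the pieces. Origin: centre of the foot's underside, z up, starts standing upright on the table.
- tray_square: Fixed open wooden tray, walls 6 mm thick, 30 high, floor 6 thick; 178 x 152 outside. Front bay (robot side) 110 (its x) x 140 (its y) inside: the place to fill. Behind a divider 20 high (x = 55 to 61), the narrow far bay (+x) holds a glued sample: a square prop 36 x 36, 40 high. Origin: centre of the front bay, on the tray's underside; z up; bay floor at z = +6.
- tray_round: Fixed open wooden tray, walls 6 mm thick, 30 high, floor 6 thick; 178 x 152 outside. Front bay (robot side) 110 (its x) x 140 (its y) inside: the place to fill. Behind a divider 20 high (x = 55 to 61), the narrow far bay (+x) holds a glued sample: a round post 38 in diameter, 40 high. Origin: centre of the front bay, on the tray's underside; z up; bay floor at z = +6.
- tray_tile: Fixed open wooden tray, walls 6 mm thick, 30 high, floor 6 thick; 178 x 152 outside. Front bay (robot side) 110 (its x) x 140 (its y) inside: the place to fill. Behind a divider 20 high (x = 55 to 61), the narrow far bay (+x) holds a glued sample: an L-shaped test tile, same size as the loose one. Origin: centre of the front bay, on the tray's underside; z up; bay floor at z = +6.
- glaze_jar: Bystander: blue glaze jar with white lid, 76 in diameter, 120 mm high, standing loose to the robot's left (+y). Origin: centre of underside.
- coffee_cup: Bystander: lidded paper coffee cup, up to 82 in diameter, 107 mm high, standing loose to the robot's right (-y). Origin: centre of underside.

How it is judged (in metres and radians):
At the end, for the whole second after the job is handed in: Each of the five pieces stands in the front bay of the tray of its kind: its origin within the bay (56 mm along, 71 mm across from the bay's centre), its underside less than 12 mm above the tray's underside (on the floor, not on a wall), within 0.15 rad of upright, released and at rest (x of square_short in the frame of tray_square between -0.056 and 0.056 m and y of square_short in the frame of tray_square between -0.071 and 0.071 m and z of each of square_short, square_tall in the frame of tray_square below 0.012 m and angle between each of square_short, square_tall, round_short, round_tall, test_tile's own z axis and vertical below 0.15 rad and linear speed of each of square_short, square_tall, round_short, round_tall, test_tile below 0.02 m/s and angular speed of each of square_short, square_tall, round_short, round_tall, test_tile below 0.3 rad/s and x of square_tall in the frame of tray_square between -0.056 and 0.056 m and y of square_tall in the frame of tray_square between -0.071 and 0.071 m and x of round_short in the frame of tray_round between -0.056 and 0.056 m and y of round_short in the frame of tray_round between -0.071 and 0.071 m and z of each of round_short, round_tall in the frame of tray_round below 0.012 m and x of round_tall in the frame of tray_round between -0.056 and 0.056 m and y of round_tall in the frame of tray_round between -0.071 and 0.071 m and x of test_tile in the frame of tray_tile between -0.056 and 0.056 m and y of test_tile in the frame of tray_tile between -0.071 and 0.071 m and z of test_tile in the frame of tray_tile below 0.012 m); the robot touches nothing.
It fails at once if the glaze jar is pushed more than 30 mm or tipped (distance of glaze_jar from where it was at the start of the episode above 0.03 m or angle between glaze_jar's own z axis and vertical above 0.3 rad).
It fails at once if the coffee cup is pushed more than 30 mm or tipped (distance of coffee_cup from where it was at the start of the episode above 0.03 m or angle between coffee_cup's own z axis and vertical above 0.3 rad).
It fails at once if a ceramic piece is dropped or thrown: it moves faster than 0.7 m/s (a fall of about 25 mm) while the fingers do not hold it ((linear speed of square_short above 0.7 m/s and contact force between square_short and the fingers below 0.05 N) or (linear speed of square_tall above 0.7 m/s and contact force between square_tall and the fingers below 0.05 N) or (linear speed of round_short above 0.7 m/s and contact force between round_short and the fingers below 0.05 N) or (linear speed of round_tall above 0.7 m/s and contact force between round_tall and the fingers below 0.05 N) or (linear speed of test_tile above 0.7 m/s and contact force between test_tile and the fingers below 0.05 N)).
It also fails if it takes over 115 s, if anything falls off the work surface, if the arm or the gripper's body presses on something with over 40 N, if the wrist force passes 120 N, or if a joint passes its speed limit or range.

## Robot

A 6-joint arm with a two-finger parallel gripper is mounted at the origin on the work surface. World frame = base frame: x ahead of the robot, y to its left, z up, the work surface at z = 0. Lengths are in mm, angles in rad, forces in N, time in s.
With the tool pointing down it reaches from about 275 to 1000 mm from the base axis. Payload 8.4 kg.
Tool frame: the origin (TCP) lies on the centre line of the jaws, within the pads' length; the fingertips stand 25 mm ahead of it and the grasp point (between the pads) lies 6 mm ahead of it; z points along the fingers, y is the line along which they close (so a half turn about z gives the same grasp; the last joint's range is limited). The gripper opens to 85 mm and grips with 20 to 120 N. Pads are 22 mm wide; open, the fingers measure 114 mm over their backs; the gripper's body (76 mm by 85 mm) begins 54 mm behind the grasp point. The pads swing forward as they close: fully open they stand 13 mm farther back than shut.
Start: joints at [1.23, 0.353, 1.633, -0, 1.155, -0.002], TCP at [207.721, 589.474, 256.281] pointing down, gripper open.
Joint ranges: [-2.63, 2.63], [-0.92, 2.1], [0.06, 2.66], [-1.3, 4.44], [0, 2.69], [-3.02, 3.02]. Speed limits (rad/s): [2.22, 2.22, 2.79, 3.14, 3.14, 3.14].

## Interface

Orientations are given as [roll, pitch, yaw] about the fixed x, y, z axes, in that order (R = Rz(yaw) Ry(pitch) Rx(roll)).
In Python, from rig import r gives the robot as it stands.
- The arm moves only by the shell command python3 -m jog 'ROWS' [FORCE]. ROWS is JSON, a list of rows, each a list of 3 entries, a list of its own where there are three numbers: the turn, a rotation vector about the tool's x, y, z in rad, then the shift along the tool's x, y, z in m, then the opening, from -1 (shut) to 1 (fully open). In form: [[[rx, ry, rz], [x, y, z], gripper], ...]. A call has 1 to 12 rows; each row shifts and turns the commanded pose from where the row before left it, along the tool's axes as they then stand; what a row does not reach is not made up. A row lasts 1/10 s, in which the tool goes at most 50 mm and 8.59 degrees, less where a joint would pass 70% of its speed; a pose out of reach is approached as far as the arm can. A call with a gripper value outside its range is refused whole. The fingers move at their own pace and stop on an object; FORCE is the grip in N (left out, the last holds). Time passes only in rows, so rows that do not move let the fingers close. It gives the time, the measured TCP pose, the force, the opening and the grip force at its end, in the units of the state.
- r.sense(): the state, without advancing time (a new reading comes with each control period).
- r.grab_frame(name): name is "scene" or "top" or "wrist"; returns the picture (400x640x3 uint8, red, green, blue); there is no depth.
- r.camera_params(name): a dict with "fx", "fy", "cx", "cy" (pixels), "k1" (the pictures are not rectified: a ray, as slopes to the right and down, at radius r is drawn at 1 + k1 r^2 times it, then the intrinsics apply), "rvec" (rotation vector, rad) and "tvec" (3), from world to camera coordinates, as OpenCV has them; the wrist camera has in their place "hand_eye" (4x4, takes a point from camera to tool coordinates, whose origin is the TCP and whose axes are the flange's). Camera axes: x right, y down, z forward; pixel columns grow to the right and rows downward; lengths in mm; the calibration is good to about 2 mm. A picture is of the moment at which its call begins: read the wrist's pose just before it. camera_params takes no time and is no camera call.
- r.sign_off(): hands the job in; it is judged then, once.
The state is a dict: "clock": time; "qpos": joint angles; "qvel": joint speeds; "joint_efforts": joint torques, N m; "eef_pos": TCP position; "tcp_rot": TCP orientation; "contact_force": force on the tool from outside, world axes, zero at the start; "wrist_torque": the same for the moment, N m; "opening": opening from 0.0 (shut) to 1.0 (fully open); "grasp_force": force on a finger pad.
Only numpy, scipy, OpenCV 4.12 (cv2) and the standard library are available. Lean on these libraries where they do the work, as an engineer would, in place of code of your own. Each camera call takes 0.05 s, during which the arm holds its last target. There are 200 camera calls.

## Working session

There is one attempt and no reset: what is moved stays moved. The work goes in short steps, Python scripts to look and compute and a shell command to move; the robot and the scene stay as the last step left them, time stands still between calls to the robot, and variables do not carry over. Pictures are saved under pics/ and viewed, at most 14 in all, crops included, and the job is handed in when it is done.

```bash
mkdir -p pics; ls
python3 - <<'E'
from rig import r
import cv2
for n in ("scene","top"):
    cv2.imwrite(f"pics/{n}0.png",r.grab_frame(n)[:,:,::-1]); print(n,r.camera_params(n))
print(r.camera_params("wrist")); print(r.sense())
E
```

```text
pics
scene {'fx': 511.06960807686664, 'fy': 511.06960807686664, 'cx': 314.55268985771346, 'cy': 202.73618860572475, 'k1': -0.060363504668516164, 'rvec': array([ 0.6239545 ,  2.72180013, -1.00839262]), 'tvec': array([ 464.86264819, -128.57336551, 1553.70558889])}
top {'fx': 391.5319997933077, 'fy': 391.5319997933077, 'cx': 322.8599693248103, 'cy': 202.82828909103424, 'k1': -0.08825916109301929, 'rvec': array([ 2.18206169, -2.17967955,  0.06194646]), 'tvec': array([   4.99506017,  514.73066824, 1006.14434308])}
{'fx': 352.59650807762483, 'fy': 352.59650807762483, 'cx': 317.27698408346566, 'cy': 201.2031108004443, 'k1': 0.01422590650360658, 'hand_eye': array([[-2.88077216e-04, -9.55413821e-01, -2.95269956e-01,
         7.58984849e+01],
       [ 9.99999703e-01, -6.40396028e-05, -7.68424977e-04,
        -1.19829962e+00],
       [ 7.15254873e-04, -2.95270089e-01,  9.55413556e-01,
        -1.17659513e+02],
       [ 0.00000000e+00,  0.00000000e+00,  0.00000000e+00,
         1.00000000e+00]])}
{'clock': 0.1, 'qpos': array([ 1.22958709e+00,  3.53572472e-01,  1.63409569e+00,  4.55781284e-05,
        1.15521207e+00, -2.38903644e-03]), 'qvel': array([-0.00107234, -0.00010606, -0.00296969, -0.0002537 ,  0.00147194,
        0.00012456]), 'joint_efforts': array([ 4.83953900e-04, -6.06363559e+01, -3.42819786e+01,  9.84725057e-05,
        4.07279469e-03, -6.18939652e-06]), 'eef_pos': array([207.57449304, 589.07769787, 255.62537715]), 'tcp_rot': array([-3.14030518e+00, -4.47507659e-05,  2.80275400e+00]), 'contact_force': array([-0.41053784, -0.20068932,  0.72482878]), 'wrist_torque': array([ 0.05313309,  0.00121771, -0.04830499]), 'grasp_force': 0.0, 'opening': 0.9983276662024099}
```

View pics/top0.png

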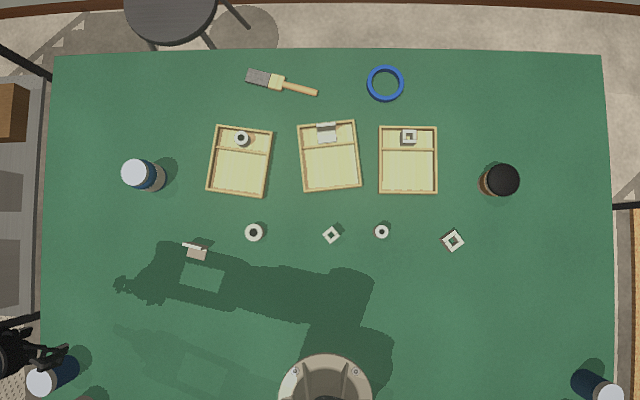

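View pics/scene0.png

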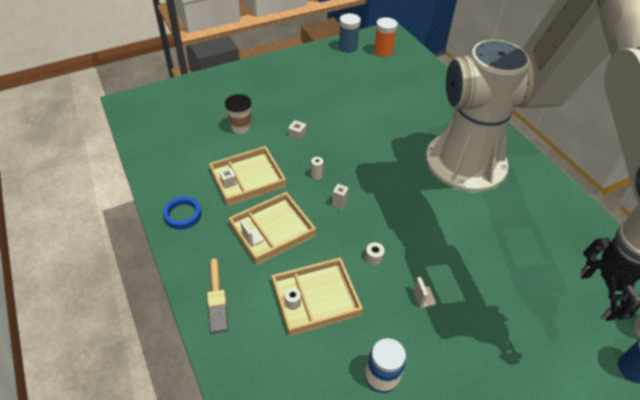

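The top view shows, from left to right, the trays: round (240,160), tile (329,156) and square (408,160). The loose pieces are the tile (197,250), round_short (254,232), square_tall (331,234), round_tall (381,231) and square_short (452,240). The scene view agrees. Next I'll measure them.

```bash
cat > h.py <<'E'
import numpy as np, cv2
from scipy.spatial.transform import Rotation as Ro
from rig import r
def cam(name,st=None):
    p=r.camera_params(name)
    if name=="wrist":
        T=np.eye(4);T[:3,:3]=Ro.from_euler('xyz',st["tcp_rot"]).as_matrix();T[:3,3]=st["eef_pos"]
        X=T@p["hand_eye"]; return p,X[:3,:3],X[:3,3]
    R=cv2.Rodrigues(np.array(p["rvec"]))[0]; return p,R.T,-R.T@p["tvec"]
def cast(c,uv,z):
    p,R,o=c; K=np.array([[p["fx"],0,p["cx"]],[0,p["fy"],p["cy"]],[0,0,1]])
    n=cv2.undistortPoints(np.array(uv,float).reshape(-1,1,2),K,np.array([p["k1"],0,0,0,0.]))[:,0]
    d=np.c_[n,np.ones(len(n))]@R.T
    return (o+d*((z-o[2])/d[:,2])[:,None])[:,:2]
def pale(im):  # non-green foreground, low saturation and bright
    h=cv2.cvtColor(im,cv2.COLOR_RGB2HSV)
    return ((h[...,1]<70)&(h[...,2]>90)).astype(np.uint8)
def go(x,y,z,yaw):  # remaining tool-frame shift (m) & turn for tool down
    s=r.sense();R=Ro.from_euler('xyz',s["tcp_rot"])
    D=Ro.from_euler('xyz',[np.pi,0,yaw])
    print("turn",np.round((R.inv()*D).as_rotvec(),3),"shift@now",np.round(R.inv().apply(np.array([x,y,z])-s["eef_pos"])/1000,4))
E
python3 - <<'E'
from h import *
im=cv2.imread("pics/top0.png")[:,:,::-1].copy(); c=cam("top"); print("cam",c[2])
h=cv2.cvtColor(im,cv2.COLOR_RGB2HSV)
m=pale(im)
H={"tile":((197,250),60),"rs":((254,232),35),"st":((331,234),60),"rt":((381,231),60),"ss":((452,240),35)}
for k,((u,v),z) in H.items():
    w=m[v-18:v+18,u-18:u+18]; cs,_=cv2.findContours(w,cv2.RETR_EXTERNAL,cv2.CHAIN_APPROX_NONE)
    q=max(cs,key=cv2.contourArea)[:,0]+[u-18,v-18]
    W=cast(c,q,z).astype(np.float32); print(k,np.round(cv2.minAreaRect(W),1) if 0 else cv2.minAreaRect(W))
hue=h[...,0]; t=((hue>8)&(hue<33)&(h[...,1]>50)&(h[...,2]>70)).astype(np.uint8)
for k,(u,v) in {"T_round":(240,160),"T_tile":(329,156),"T_sq":(408,160)}.items():
    w=np.zeros_like(t); w[v-45:v+45,u-40:u+40]=t[v-45:v+45,u-40:u+40]
    cs,_=cv2.findContours(w,cv2.RETR_EXTERNAL,cv2.CHAIN_APPROX_NONE); q=max(cs,key=cv2.contourArea)[:,0]
    print(k,cv2.minAreaRect(cast(c,q,30).astype(np.float32)))
cr=np.hstack([cv2.resize(im[v-25:v+25,u-25:u+25],(260,260),interpolation=cv2.INTER_NEAREST) for (u,v) in[(197,250),(331,234),(452,240)]])
cv2.imwrite("pics/crop0.png",cr[:,:,::-1])
s=r.sense(); cv2.imwrite("pics/w0.png",r.grab_frame("wrist")[:,:,::-1])
E
```

```text
cam [ 444.62937632   -6.49131232 1039.01955282]
tile ((392.32177734375, 331.4197998046875), (67.776611328125, 39.60606384277344), 76.7479019165039)
rs ((437.97100830078125, 184.56082153320312), (48.25629425048828, 46.949180603027344), 84.81624603271484)
st ((432.4510498046875, -14.705913543701172), (35.12317657470703, 35.6330680847168), 38.02159881591797)
rt ((440.2120666503906, -137.6928253173828), (40.09828186035156, 32.394779205322266), 89.9639663696289)
ss ((415.8904113769531, -325.2330627441406), (48.10109329223633, 51.269046783447266), 35.3798828125)
T_round ((624.8494262695312, 225.5460968017578), (157.61659240722656, 179.542724609375), 81.6262435913086)
T_tile ((638.1846923828125, -10.075698852539062), (181.0001220703125, 153.375244140625), 6.26469087600708)
T_sq ((627.717041015625, -215.56082153320312), (154.8541717529297, 180.53936767578125), 89.42211151123047)
```

View pics/crop0.png

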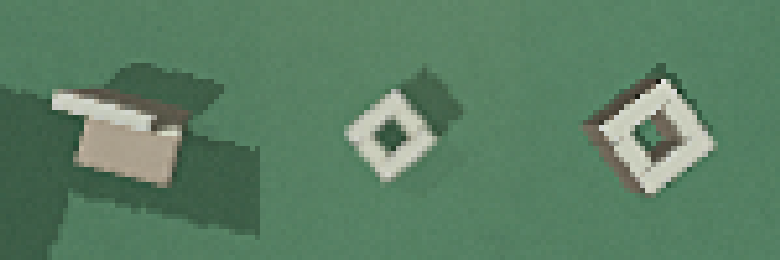

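The crops show the tile with its plate on the far side, yawed about -0.23, and both square props turned roughly 40-45°. I'll hover over each piece with the wrist camera to refine these, starting with the tile.

```bash
cat >> h.py <<'E'
def plan(x,y,z,yaw,n):
    s=r.sense();R=Ro.from_euler('xyz',s["tcp_rot"]);D=Ro.from_euler('xyz',[np.pi,0,yaw])
    w=(R.inv()*D).as_rotvec()/n; q=Ro.from_rotvec(w)
    A=sum((R*q**k).as_matrix() for k in range(n))
    v=np.linalg.solve(A,np.array([x,y,z])-s["eef_pos"])/1000
    print(n,"x",[list(np.round(w,4)),list(np.round(v,4))],"q",np.round(s["qpos"],2),"pos",np.round(s["eef_pos"],1),"yaw",round(s["tcp_rot"][2],3))
E
python3 - <<'E'
from h import *
print(cast(cam("top"),[[194.5,246.3]],60))
plan(405,330,220,1.339,11)
E
```

```text
[[401.60346205 328.93239015]]
11 x [[np.float64(-0.0001), np.float64(0.0001), np.float64(0.1331)], [np.float64(-0.0323), np.float64(0.0027), np.float64(0.0033)]] q [ 1.23  0.35  1.63 -0.    1.16 -0.  ] pos [207.6 589.2 255.7] yaw 2.803
```

```bash
A='[[0,0,0.133],[-0.0323,0.0027,0.0033],1]'; python3 -m jog '[[[0,0,0.133],[-0.0323,0.0027,0.0033],1],[[0,0,0.133],[-0.0323,0.0027,0.0033],1],[[0,0,0.133],[-0.0323,0.0027,0.0033],1],[[0,0,0.133],[-0.0323,0.0027,0.0033],1],[[0,0,0.133],[-0.0323,0.0027,0.0033],1],[[0,0,0.133],[-0.0323,0.0027,0.0033],1],[[0,0,0.133],[-0.0323,0.0027,0.0033],1],[[0,0,0.133],[-0.0323,0.0027,0.0033],1],[[0,0,0.133],[-0.0323,0.0027,0.0033],1],[[0,0,0.133],[-0.0323,0.0027,0.0033],1],[[0,0,0.133],[-0.0323,0.0027,0.0033],1],[[0,0,0],[0,0,0],1]]'
python3 - <<'E'
from h import *
s=r.sense(); im=r.grab_frame("wrist"); cv2.imwrite("pics/w1.png",im[:,:,::-1])
plan(405,330,220,1.339,1)
E
```

```text
clock: 1.35
eef_pos: [404.1, 326.6, 219.1]
tcp_rot: [-3.14, 0.003, 1.334]
contact_force: [-1.3, 0.4, -1.1]
opening: 1.0
grasp_force: 0.0
1 x [[np.float64(-0.0007), np.float64(0.0009), np.float64(-0.0011)], [np.float64(0.0015), np.float64(-0.0001), np.float64(-0.0003)]] q [ 0.68  0.23  1.89 -0.    1.02  0.91] pos [404.8 328.6 219.7] yaw 1.338
```

View pics/w1.png

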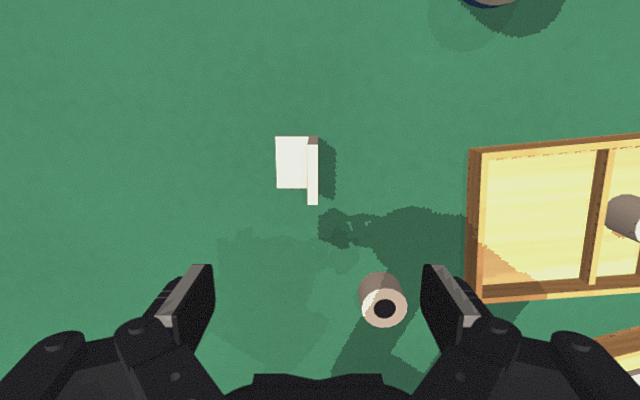

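The wrist view shows the tile, with its plate top spanning about (307-318, 143-205), and round_short's bore at (384,308).

Run:
```python
from h import *
s=r.sense(); im=r.grab_frame("wrist"); c=cam("wrist",s); print(c[2],c[1][:,2])
m=pale(im); g=cv2.cvtColor(im,cv2.COLOR_RGB2GRAY)
cs,_=cv2.findContours(m[110:230,250:350],cv2.RETR_EXTERNAL,cv2.CHAIN_APPROX_NONE)
q=max(cs,key=cv2.contourArea)[:,0]+[250,110]; print(cv2.approxPolyDP(q,3,True)[:,0].tolist())
print(im[150,270:330].sum(1).tolist())
print(cast(c,[[307,143],[318,143],[318,205],[307,205]],60), cast(c,[[384,308]],35),cast(c,[[276,137],[276,188]],8))
```

```text
[421.41396861 401.06060598 337.31748412] [-0.06943289 -0.28873826 -0.95488706]
[[276, 137], [276, 190], [305, 190], [306, 206], [317, 207], [317, 138]]
[317, 322, 313, 297, 318, 521, 721, 705, 699, 694, 691, 695, 699, 697, 694, 697, 698, 698, 697, 699, 692, 692, 700, 695, 698, 689, 696, 692, 697, 692, 698, 694, 697, 693, 687, 689, 682, 684, 697, 694, 699, 696, 694, 696, 690, 701, 710, 635, 256, 185, 216, 238, 227, 229, 220, 232, 234, 224, 222, 234]
[[404.44675583 365.5073177 ]
 [412.82883366 363.5185528 ]
 [401.07151424 313.87042241]
 [392.22606987 315.96823737]] [[438.08880963 186.78318298]] [[374.68173185 370.81836695]
 [361.72934175 323.69577231]]
```

Run:
```python
from h import *
plan(402.6,339.7,51,1.336,6)
```

```text
6 x [[np.float64(-0.0), np.float64(-0.0), np.float64(0.0007)], [np.float64(0.0015), np.float64(-0.0008), np.float64(0.0282)]] q [0.68 0.23 1.89 0.   1.02 0.91] pos [405.2 329.9 220.1] yaw 1.34
```

```bash
python3 -m jog '[[[0,0,0.004],[0.009,-0.0048,0],1],[[0,0,0],[0,0,0.035],1],[[0,0,0],[0,0,0.04],1],[[0,0,0],[0,0,0.04],1],[[0,0,0],[0,0,0.03],1],[[0,0,0],[0,0,0.018],1],[[0,0,0],[0,0,0.006],1],[[0,0,0],[0,0,0],0.5],[[0,0,0],[0,0,0],0]]' 40
python3 -m jog '[[[0,0,0],[0,0,0],-0.4],[[0,0,0],[0,0,0],-0.7],[[0,0,0],[0,0,0],-1],[[0,0,0],[0,0,0],-1],[[0,0,0],[0,0,0],-1],[[0,0,0],[0,0,0],-1]]' 40
```

```text
clock: 2.35
eef_pos: [402.8, 341.1, 51.7]
tcp_rot: [3.141, -0.001, 1.337]
contact_force: [0.0, -0.7, -0.5]
opening: 0.687
grasp_force: 0.0
clock: 2.95
eef_pos: [402.7, 340.3, 51.6]
tcp_rot: [3.141, -0.001, 1.336]
contact_force: [-0.7, -1.1, 6.6]
opening: 0.098
grasp_force: 41.3
```

```bash
python3 -m jog '[[[0,0,0],[0,0,-0.01],-1],[[0,0,0],[0,0,-0.025],-1],[[0,0,0],[0,0,-0.035],-1],[[0,0,0],[0,0,-0.03],-1],[[0,0,0],[0,0,-0.01],-1],[[0,0,0],[0,0,0],-1]]'
python3 - <<'E'
from h import *
plan(625.8,-11.4,160,1.68,11)
E
```

```text
clock: 3.55
eef_pos: [403.1, 340.6, 162.6]
tcp_rot: [3.14, -0.003, 1.336]
contact_force: [0.2, 0.4, -1.9]
opening: 0.095
grasp_force: 40.2
11 x [[np.float64(0.0002), np.float64(-0.0002), np.float64(-0.0313)], [np.float64(-0.0305), np.float64(0.0228), np.float64(0.0002)]] q [ 0.7   0.32  1.93 -0.    0.9   0.93] pos [403.1 340.6 162.6] yaw 1.336
```

```bash
python3 -m jog '[[[0,0,-0.0313],[-0.015,0.0114,0],-1],[[0,0,-0.0313],[-0.0335,0.025,0],-1],[[0,0,-0.0313],[-0.0335,0.025,0],-1],[[0,0,-0.0313],[-0.0335,0.025,0],-1],[[0,0,-0.0313],[-0.0335,0.025,0],-1],[[0,0,-0.0313],[-0.0335,0.025,0],-1],[[0,0,-0.0313],[-0.0335,0.025,0],-1],[[0,0,-0.0313],[-0.0335,0.025,0],-1],[[0,0,-0.0313],[-0.0335,0.025,0],-1],[[0,0,-0.0313],[-0.0335,0.025,0],-1],[[0,0,-0.0313],[-0.015,0.0114,0],-1],[[0,0,0],[0,0,0],-1]]'
python3 - <<'E'
from h import *
s=r.sense(); im=r.grab_frame("wrist"); cv2.imwrite("pics/w2.png",im[:,:,::-1]);np.save("s2.npy",[*s["eef_pos"],*s["tcp_rot"]])
plan(625.8,-11.4,160,1.68,1)
E
```

```text
clock: 4.75
eef_pos: [623.1, -10.6, 158.9]
tcp_rot: [-3.14, 0.0, 1.678]
contact_force: [-0.4, 0.2, -0.8]
opening: 0.1
grasp_force: 40.2
1 x [[np.float64(-0.0029), np.float64(-0.0005), np.float64(-0.0021)], [np.float64(-0.0024), np.float64(0.0037), np.float64(-0.0011)]] q [-0.02  0.45  1.72  0.    0.97 -0.12] pos [621.9  -9.4 158.9] yaw 1.678
```

View pics/w2.png

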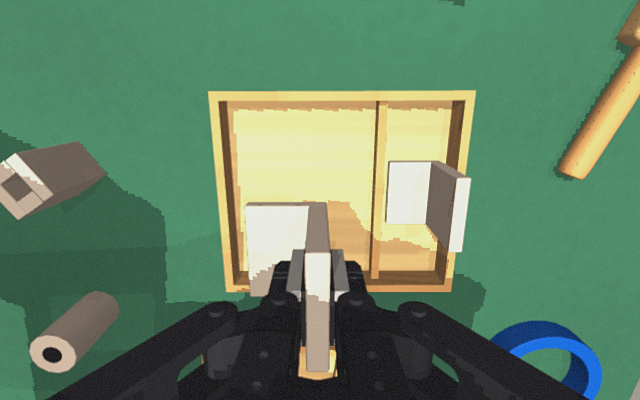

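The wrist view shows the held tile over the front bay. The tray rim corners are near (209,92) and (476,91), with the other side at about (222,292) and (452,291). I'll check the tray pose from these.

Run:
```python
from h import *
a=np.load("s2.npy"); c=cam("wrist",{"eef_pos":a[:3],"tcp_rot":a[3:]})
P=cast(c,[[209,92],[476,91],[452,291],[225,292]],30); print(P, P.mean(0)); 
print([np.linalg.norm(P[i]-P[i-1]) for i in range(4)])
```

```text
[[542.1252002   55.35931023]
 [718.66928797  74.89817642]
 [736.04338336 -75.1616535 ]
 [557.25596747 -95.63685868]] [638.52345975 -10.13525638]
[np.float64(151.75237441815204), np.float64(177.62202063971932), np.float64(151.0622777090828), np.float64(179.95603381440785)]
```

```bash
python3 -m jog '[[[0,0,0],[-0.0024,0.0037,0],-1],[[0,0,0],[0,0,0.025],-1],[[0,0,0],[0,0,0.03],-1],[[0,0,0],[0,0,0.025],-1],[[0,0,0],[0,0,0.01],-1],[[0,0,0],[0,0,0.005],-1],[[0,0,0],[0,0,0.002],-1],[[0,0,0],[0,0,0],-1],[[0,0,0],[0,0,0],-1]]'
```

```text
clock: 5.7
eef_pos: [627.2, -10.4, 65.1]
tcp_rot: [3.14, 0.0, 1.68]
contact_force: [0.3, 0.7, 0.6]
opening: 0.099
grasp_force: 40.2
```

Another 7.5 mm should reach the floor. I'll lower it gently.

```bash
python3 -m jog '[[[0,0,0],[0,0,0.003],-1],[[0,0,0],[0,0,0.002],-1],[[0,0,0],[0,0,0.001],-1],[[0,0,0],[0,0,0.001],-1],[[0,0,0],[0,0,0],-1],[[0,0,0],[0,0,0],-1]]'
```

```text
clock: 6.3
eef_pos: [626.5, -10.5, 57.7]
tcp_rot: [-3.142, 0.0, 1.68]
contact_force: [-2.4, -0.0, 7.9]
opening: 0.103
grasp_force: 41.5
```

```bash
python3 -m jog '[[[0,0,0],[0,0,0],-0.7],[[0,0,0],[0,0,0],-0.5],[[0,0,0],[0,0,0],-0.4],[[0,0,0],[0,0,0],-0.4],[[0,0,0],[0,0,-0.015],-0.4],[[0,0,0],[0,0,-0.03],-0.4],[[0,0,0],[0,0,-0.04],-0.4],[[0,0,0],[0,0,-0.04],0],[[0,0,0],[0,0,-0.02],1],[[0,0,0],[0,0,0],1]]'
python3 - <<'E'
from h import *
plan(432.5,-14.7,205,2.23,7)
E
```

```text
clock: 7.3
eef_pos: [628.6, -10.5, 206.9]
tcp_rot: [3.134, 0.001, 1.68]
contact_force: [0.2, 0.4, -0.0]
opening: 0.798
grasp_force: 0.0
7 x [[np.float64(0.001), np.float64(0.0004), np.float64(-0.0785)], [np.float64(0.009), np.float64(-0.0269), np.float64(0.0002)]] q [-0.02  0.4   1.68  0.    1.05 -0.13] pos [628.6 -10.5 206.9] yaw 1.68
```

```bash
python3 -m jog '[[[0,0,-0.0785],[0.009,-0.0269,0],1],[[0,0,-0.0785],[0.009,-0.0269,0],1],[[0,0,-0.0785],[0.009,-0.0269,0],1],[[0,0,-0.0785],[0.009,-0.0269,0],1],[[0,0,-0.0785],[0.009,-0.0269,0],1],[[0,0,-0.0785],[0.009,-0.0269,0],1],[[0,0,-0.0785],[0.009,-0.0269,0],1],[[0,0,0],[0,0,0],1],[[0,0,0],[0,0,0],1]]'
python3 - <<'E'
from h import *
s=r.sense(); im=r.grab_frame("wrist"); cv2.imwrite("pics/w3.png",im[:,:,::-1]);np.save("s3.npy",[*s["eef_pos"],*s["tcp_rot"]])
m=pale(im); c=cam("wrist",s)
cs,_=cv2.findContours(m,cv2.RETR_CCOMP,cv2.CHAIN_APPROX_SIMPLE)
for q in cs:
    if cv2.contourArea(q)>300: print(cv2.contourArea(q),cv2.approxPolyDP(q,3,True)[:,0].tolist())
E
```

```text
clock: 8.2
eef_pos: [430.3, -14.8, 202.0]
tcp_rot: [3.141, 0.0, 2.228]
contact_force: [1.7, -0.2, -0.4]
opening: 1.0
grasp_force: 0.0
437.5 [[389, 316], [435, 340], [424, 322], [404, 311], [400, 314], [401, 310], [395, 310], [398, 307]]
2229.5 [[255, 265], [242, 265], [236, 270], [220, 303], [218, 317], [229, 329], [247, 329], [257, 318], [266, 276]]
817.5 [[204, 264], [191, 264], [155, 314], [165, 326], [172, 325], [171, 313]]
6141.0 [[430, 264], [463, 312], [463, 326], [470, 326], [480, 315], [452, 278], [457, 276], [493, 315], [513, 324], [522, 336], [548, 341], [556, 330], [580, 333], [538, 301], [525, 311], [505, 290], [514, 293], [518, 289], [490, 268], [493, 266], [521, 284], [530, 275], [463, 228], [455, 231], [431, 262], [443, 262], [446, 266]]
2207.5 [[337, 161], [302, 162], [298, 177], [301, 215], [341, 214]]
476.5 [[621, 38], [610, 48], [639, 89], [637, 60]]
816.0 [[452, 1], [460, 14], [480, 19], [519, 0]]
```

View pics/w3.png

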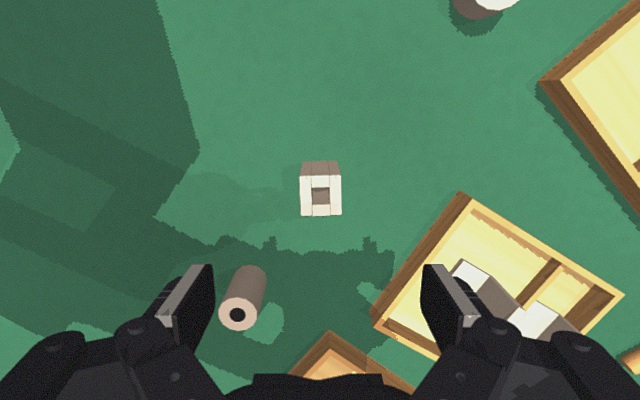

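square_tall is now aligned with the jaws, with its top face spanning about (300-341, 177-215). round_tall's bore is at (238,315).

Run:
```python
from h import *
a=np.load("s3.npy"); c=cam("wrist",{"eef_pos":a[:3],"tcp_rot":a[3:]})
P=cast(c,[[299.5,177],[340.5,177],[341.5,215],[301,215.5]],60); print(P,P.mean(0),[np.arctan2(*(P[j]-P[i])[::-1]) for i,j in((0,1),(3,2),(0,3),(1,2))])
print(cast(c,[[238,315]],60))
x,y=P.mean(0); plan(x,y,200,2.228,1)
```

```text
[[410.07803455 -12.83516159]
 [434.58201524   6.06792136]
 [454.23388427 -17.16113087]
 [429.4592935  -36.7979616 ]] [432.08830689 -15.18158318] [np.float64(0.6570752461358293), np.float64(0.6702245804748597), np.float64(-0.8907088261498545), np.float64(-0.8686267778607406)]
[[ 440.92312558 -141.77862423]]
1 x [[np.float64(0.0008), np.float64(0.0005), np.float64(0.0002)], [np.float64(-0.001), np.float64(0.0005), np.float64(0.0021)]] q [-0.04  0.12  2.08  0.    0.94 -0.7 ] pos [431.1 -14.7 202.1] yaw 2.228
```

```bash
python3 -m jog '[[[0,0,0],[-0.001,0.0005,0.03],1],[[0,0,0],[0,0,0.04],1],[[0,0,0],[0,0,0.04],0.8],[[0,0,0],[0,0,0.03],0.5],[[0,0,0],[0,0,0.011],0.2],[[0,0,0],[0,0,0],0],[[0,0,0],[0,0,0],-0.2],[[0,0,0],[0,0,0],-0.4],[[0,0,0],[0,0,0],-0.8],[[0,0,0],[0,0,0],-0.8],[[0,0,0],[0,0,0],-0.8]]' 40
```

```text
clock: 9.35
eef_pos: [432.2, -15.3, 52.0]
tcp_rot: [3.14, 0.001, 2.23]
contact_force: [-0.6, 0.0, 9.1]
opening: 0.367
grasp_force: 41.4
```

```bash
python3 -m jog '[[[0,0,0],[0,0,-0.01],-0.8],[[0,0,0],[0,0,-0.025],-0.8],[[0,0,0],[0,0,-0.035],-0.8],[[0,0,0],[0,0,-0.03],-0.8],[[0,0,0],[0,0,-0.01],-0.8],[[0,0,0],[0,0,0],-0.8]]'
python3 - <<'E'
from h import *
plan(600,-179.5,160,1.56,8)
E
```

```text
clock: 9.95
eef_pos: [432.3, -15.3, 162.5]
tcp_rot: [3.139, 0.002, 2.23]
contact_force: [0.6, -0.4, -1.8]
opening: 0.367
grasp_force: 40.3
8 x [[np.float64(0.0004), np.float64(0.0002), np.float64(0.0837)], [np.float64(-0.0272), np.float64(0.0125), np.float64(0.0004)]] q [-0.04  0.18  2.12  0.    0.84 -0.7 ] pos [432.3 -15.3 162.5] yaw 2.23
```

```bash
python3 -m jog '[[[0,0,0.0837],[-0.0272,0.0125,0],-0.8],[[0,0,0.0837],[-0.0272,0.0125,0],-0.8],[[0,0,0.0837],[-0.0272,0.0125,0],-0.8],[[0,0,0.0837],[-0.0272,0.0125,0],-0.8],[[0,0,0.0837],[-0.0272,0.0125,0],-0.8],[[0,0,0.0837],[-0.0272,0.0125,0],-0.8],[[0,0,0.0837],[-0.0272,0.0125,0],-0.8],[[0,0,0.0837],[-0.0272,0.0125,0],-0.8],[[0,0,0],[0,0,0],-0.8],[[0,0,0],[0,0,0],-0.8]]'
python3 - <<'E'
from h import *
s=r.sense(); im=r.grab_frame("wrist"); cv2.imwrite("pics/w4.png",im[:,:,::-1]);np.save("s4.npy",[*s["eef_pos"],*s["tcp_rot"]])
plan(600,-179.5,160,1.56,1)
E
```

```text
clock: 10.95
eef_pos: [598.4, -179.6, 158.8]
tcp_rot: [-3.138, -0.001, 1.56]
contact_force: [0.2, 0.4, -1.4]
opening: 0.369
grasp_force: 40.3
1 x [[np.float64(-0.003), np.float64(-0.0011), np.float64(0.0006)], [np.float64(-0.0005), np.float64(0.0018), np.float64(-0.0008)]] q [-0.29  0.46  1.71  0.    0.97 -0.28] pos [ 598.2 -179.   159.2] yaw 1.561
```

View pics/w4.png

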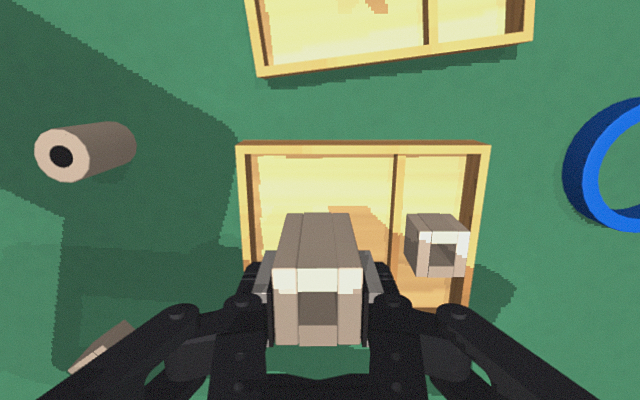

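The held prop is over the front bay and aligned with the tray. The rim corners are at (236,146) and (491,145). Lowering.

```bash
python3 -m jog '[[[0,0,0],[0,0.0015,0.025],-0.8],[[0,0,0],[0,0,0.03],-0.8],[[0,0,0],[0,0,0.025],-0.8],[[0,0,0],[0,0,0.012],-0.8],[[0,0,0],[0,0,0.005],-0.8],[[0,0,0],[0,0,0.002],-0.8],[[0,0,0],[0,0,0],-0.8],[[0,0,0],[0,0,0.001],-0.8],[[0,0,0],[0,0,0.001],-0.8],[[0,0,0],[0,0,0],-0.8]]'
```

```text
clock: 12.0
eef_pos: [601.2, -179.7, 60.4]
tcp_rot: [3.141, 0.0, 1.56]
contact_force: [-0.2, 0.0, -0.8]
opening: 0.366
grasp_force: 40.3
```

```bash
python3 -m jog '[[[0,0,0],[0,0,0.001],-0.8],[[0,0,0],[0,0,0.001],-0.8],[[0,0,0],[0,0,0.001],-0.8],[[0,0,0],[0,0,0],-0.8]]'
python3 -m jog '[[[0,0,0],[0,0,0],-0.2],[[0,0,0],[0,0,0],0],[[0,0,0],[0,0,0],0.1],[[0,0,0],[0,0,0],0.1],[[0,0,0],[0,0,-0.015],0.1],[[0,0,0],[0,0,-0.03],0.1],[[0,0,0],[0,0,-0.04],0.1],[[0,0,0],[0,0,-0.04],0.5],[[0,0,0],[0,0,-0.02],1],[[0,0,0],[0,0,0],1]]'
python3 - <<'E'
from h import *
plan(416,-322,180,np.radians(35.4+90),7)
E
```

```text
clock: 12.4
eef_pos: [601.1, -179.7, 58.0]
tcp_rot: [3.141, 0.0, 1.56]
contact_force: [-3.1, 0.8, 10.2]
opening: 0.375
grasp_force: 41.6
clock: 13.4
eef_pos: [603.0, -180.2, 206.9]
tcp_rot: [3.135, 0.002, 1.56]
contact_force: [0.0, -0.1, -0.2]
opening: 0.996
grasp_force: 0.0
7 x [[np.float64(0.0009), np.float64(0.0006), np.float64(-0.0898)], [np.float64(-0.0129), np.float64(-0.0315), np.float64(0.0037)]] q [-0.29  0.4   1.67 -0.    1.06 -0.28] pos [ 603.  -180.2  206.9] yaw 1.56
```

```bash
python3 -m jog '[[[0,0,-0.09],[-0.0129,-0.0315,0.0037],1],[[0,0,-0.09],[-0.0129,-0.0315,0.0037],1],[[0,0,-0.09],[-0.0129,-0.0315,0.0037],1],[[0,0,-0.09],[-0.0129,-0.0315,0.0037],1],[[0,0,-0.09],[-0.0129,-0.0315,0.0037],1],[[0,0,-0.09],[-0.0129,-0.0315,0.0037],1],[[0,0,-0.09],[-0.0129,-0.0315,0.0037],1],[[0,0,0],[0,0,0],1],[[0,0,0],[0,0,0],1]]'
python3 - <<'E'
from h import *
s=r.sense(); im=r.grab_frame("wrist"); cv2.imwrite("pics/w5.png",im[:,:,::-1]);np.save("s5.npy",[*s["eef_pos"],*s["tcp_rot"]])
m=pale(im)
cs,_=cv2.findContours(m,cv2.RETR_CCOMP,cv2.CHAIN_APPROX_SIMPLE)
for q in cs:
    if cv2.contourArea(q)>300: print(cv2.contourArea(q),cv2.approxPolyDP(q,2,True)[:,0].tolist())
E
```

```text
clock: 14.3
eef_pos: [413.3, -321.2, 175.7]
tcp_rot: [-3.141, -0.001, 2.187]
contact_force: [0.5, -0.1, 0.0]
opening: 1.001
grasp_force: 0.0
935.5 [[347, 372], [357, 361], [374, 353], [395, 354], [410, 364], [402, 348], [393, 339], [370, 336], [356, 343], [349, 351]]
474.0 [[570, 313], [595, 329], [606, 317], [599, 312], [595, 313], [583, 303]]
813.5 [[431, 264], [463, 312], [463, 326], [470, 326], [480, 315], [444, 265]]
719.5 [[202, 265], [190, 266], [155, 315], [165, 326], [172, 325], [168, 313], [173, 310]]
519.5 [[639, 250], [614, 273], [639, 292]]
1336.0 [[479, 246], [550, 299], [562, 291], [560, 286], [535, 268], [532, 270], [504, 246], [494, 242], [492, 238], [490, 240], [490, 236]]
941.0 [[518, 207], [523, 207], [531, 217], [533, 215], [554, 235], [566, 241], [572, 250], [582, 256], [583, 254], [583, 258], [589, 262], [600, 254], [594, 249], [592, 252], [592, 246], [589, 248], [589, 245], [576, 239], [573, 233], [571, 235], [563, 226], [560, 227], [559, 222], [557, 224], [551, 216], [545, 215], [544, 209], [538, 205], [536, 207], [527, 197]]
738.0 [[533, 190], [535, 195], [5
[... 175 characters left out ...]
], [578, 221], [576, 223], [587, 228], [587, 233], [590, 230], [598, 237], [597, 240], [599, 236], [591, 231], [592, 225], [611, 241], [615, 238], [602, 228], [602, 224], [598, 227], [592, 225], [548, 190], [552, 185], [550, 184], [555, 180], [556, 182], [555, 177], [548, 174]]
3311.0 [[291, 170], [287, 179], [289, 231], [342, 230], [343, 181], [340, 171]]
2600.0 [[604, 152], [576, 181], [600, 200], [639, 216], [639, 158]]
524.5 [[594, 153], [590, 149], [588, 151], [588, 147], [579, 141], [551, 171], [559, 177], [564, 174], [570, 176], [567, 171], [578, 158], [580, 160]]
2406.5 [[466, 17], [468, 26], [476, 35], [489, 37], [544, 19], [556, 9], [561, 0], [542, 0], [537, 3], [527, 0], [471, 0]]
```

View pics/w5.png

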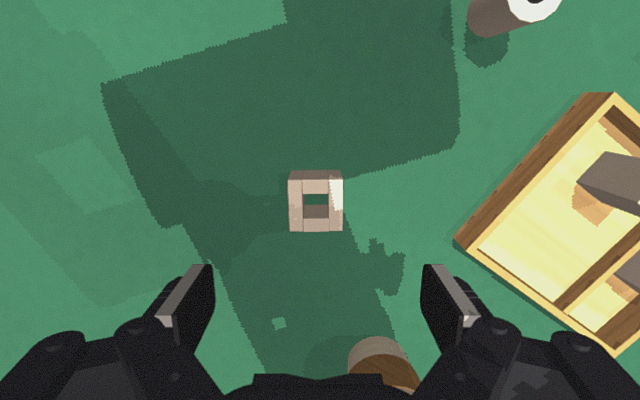

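square_short is aligned with the jaws, with its top face at about (288-343, 181-231). The cup shows at the bottom, near (380,350), so I'll check its clearance.

Run:
```python
from h import *
a=np.load("s5.npy"); c=cam("wrist",{"eef_pos":a[:3],"tcp_rot":a[3:]})
P=cast(c,[[287,180],[343,180],[342.5,230.5],[289,231]],35); print(P,P.mean(0),[np.arctan2(*(P[j]-P[i])[::-1]) for i,j in((0,1),(3,2),(0,3),(1,2))])
print("cup",cast(cam("top"),[[502,180]],107),"jar",cast(cam("top"),[[133,172]],120))
x,y=P.mean(0); plan(x,y,32,2.192,1)
```

```text
[[ 386.59644991 -325.43596155]
 [ 421.00120878 -301.06684619]
 [ 444.98854503 -334.11046845]
 [ 410.87011085 -358.79984553]] [ 415.86407864 -329.85328043] [np.float64(0.6162790886622103), np.float64(0.6264145114174094), np.float64(-0.9418232763877336), np.float64(-0.9428792230015435)]
cup [[ 564.50674325 -430.81966669]] jar [[582.60046809 466.64290903]]
1 x [[np.float64(0.0001), np.float64(-0.0008), np.float64(-0.0039)], [np.float64(-0.0086), np.float64(-0.0036), np.float64(0.1438)]] q [-0.66  0.29  1.92  0.    0.93 -1.28] pos [ 413.9 -320.8  175.8] yaw 2.188
```

```bash
python3 -m jog '[[[0,0,-0.004],[-0.0086,-0.0036,0.02],1],[[0,0,0],[0,0,0.035],1],[[0,0,0],[0,0,0.035],1],[[0,0,0],[0,0,0.03],0.9],[[0,0,0],[0,0,0.015],0.7],[[0,0,0],[0,0,0.008],0.5],[[0,0,0],[0,0,0],0.3],[[0,0,0],[0,0,0],0.1],[[0,0,0],[0,0,0],-0.4],[[0,0,0],[0,0,0],-0.4],[[0,0,0],[0,0,0],-0.4],[[0,0,0],[0,0,0],-0.4]]' 40
```

```text
clock: 15.55
eef_pos: [416.8, -330.6, 34.2]
tcp_rot: [3.141, 0.002, 2.194]
contact_force: [0.1, 1.5, 7.5]
opening: 0.482
grasp_force: 41.7
```

```bash
python3 -m jog '[[[0,0,0],[0,0,-0.01],-0.4],[[0,0,0],[0,0,-0.025],-0.4],[[0,0,0],[0,0,-0.035],-0.4],[[0,0,0],[0,0,-0.035],-0.4],[[0,0,0],[0,0,-0.02],-0.4],[[0,0,0],[0,0,0],-0.4]]'
python3 - <<'E'
from h import *
plan(600,-252,155,1.56,8)
E
```

```text
clock: 16.15
eef_pos: [417.5, -331.4, 161.7]
tcp_rot: [3.14, 0.006, 2.194]
contact_force: [-0.5, 0.1, -0.6]
opening: 0.483
grasp_force: 40.8
8 x [[np.float64(0.0004), np.float64(0.0006), np.float64(0.0792)], [np.float64(0.0016), np.float64(0.0252), np.float64(0.0009)]] q [-0.67  0.32  1.92 -0.    0.89 -1.3 ] pos [ 417.5 -331.4  161.7] yaw 2.194
```

```bash
python3 -m jog '[[[0,0,0.0792],[0.0016,0.0252,0],-0.4],[[0,0,0.0792],[0.0016,0.0252,0],-0.4],[[0,0,0.0792],[0.0016,0.0252,0],-0.4],[[0,0,0.0792],[0.0016,0.0252,0],-0.4],[[0,0,0.0792],[0.0016,0.0252,0],-0.4],[[0,0,0.0792],[0.0016,0.0252,0],-0.4],[[0,0,0.0792],[0.0016,0.0252,0],-0.4],[[0,0,0.0792],[0.0016,0.0252,0],-0.4],[[0,0,0],[0,0,0],-0.4],[[0,0,0],[0,0,0],-0.4]]'
python3 - <<'E'
from h import *
s=r.sense(); im=r.grab_frame("wrist"); cv2.imwrite("pics/w6.png",im[:,:,::-1])
plan(600,-252,40.2,1.56,1)
E
```

```text
clock: 17.15
eef_pos: [597.7, -250.6, 156.8]
tcp_rot: [-3.139, -0.001, 1.562]
contact_force: [-1.6, 0.6, -0.7]
opening: 0.488
grasp_force: 41.0
1 x [[np.float64(-0.0023), np.float64(-0.0007), np.float64(0.0017)], [np.float64(-0.0012), np.float64(0.0031), np.float64(0.1168)]] q [-0.4   0.49  1.66 -0.    0.99 -0.39] pos [ 597.2 -250.8  157. ] yaw 1.562
```

View pics/w6.png

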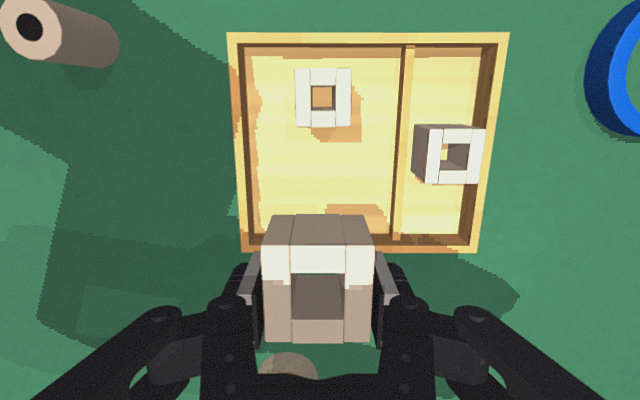

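square_tall stands in the bay at (322,97). The short prop is held clear of it, so I'll lower it.

```bash
python3 -m jog '[[[0,0,0],[0,0.001,0.025],-0.4],[[0,0,0],[0,0,0.035],-0.4],[[0,0,0],[0,0,0.03],-0.4],[[0,0,0],[0,0,0.015],-0.4],[[0,0,0],[0,0,0.007],-0.4],[[0,0,0],[0,0,0.002],-0.4],[[0,0,0],[0,0,0],-0.4],[[0,0,0],[0,0,0.001],-0.4],[[0,0,0],[0,0,0],-0.4]]'
```

```text
clock: 18.1
eef_pos: [600.0, -251.4, 44.1]
tcp_rot: [3.14, 0.001, 1.56]
contact_force: [0.5, 0.5, -1.6]
opening: 0.486
grasp_force: 41.0
```

```bash
python3 -m jog '[[[0,0,0],[0,0,0.0015],-0.4],[[0,0,0],[0,0,0.001],-0.4],[[0,0,0],[0,0,0.001],-0.4],[[0,0,0],[0,0,0.001],-0.4],[[0,0,0],[0,0,0],-0.4]]'
python3 -m jog '[[[0,0,0],[0,0,0],0.1],[[0,0,0],[0,0,0],0.25],[[0,0,0],[0,0,0],0.25],[[0,0,0],[0,0,0],0.25],[[0,0,0],[0,0,-0.015],0.25],[[0,0,0],[0,0,-0.03],0.25],[[0,0,0],[0,0,-0.04],0.25],[[0,0,0],[0,0,-0.04],0.5],[[0,0,0],[0,0,-0.03],1],[[0,0,0],[0,0,0],1]]'
python3 - <<'E'
from h import *
plan(440.8,-140.5,195,1.4,6)
E
```

```text
clock: 18.6
eef_pos: [599.6, -251.1, 40.2]
tcp_rot: [3.141, 0.0, 1.56]
contact_force: [-4.2, 1.3, 15.2]
opening: 0.483
grasp_force: 43.0
clock: 19.6
eef_pos: [602.0, -252.2, 199.8]
tcp_rot: [3.133, 0.003, 1.56]
contact_force: [1.2, 0.6, 0.2]
opening: 0.997
grasp_force: 0.0
6 x [[np.float64(0.0014), np.float64(0.0004), np.float64(0.0267)], [np.float64(0.0165), np.float64(-0.0283), np.float64(0.0006)]] q [-0.4   0.45  1.63  0.    1.06 -0.39] pos [ 602.  -252.2  199.8] yaw 1.56
```

```bash
python3 -m jog '[[[0,0,0.0267],[0.0165,-0.0283,0.001],1],[[0,0,0.0267],[0.0165,-0.0283,0.001],1],[[0,0,0.0267],[0.0165,-0.0283,0.001],1],[[0,0,0.0267],[0.0165,-0.0283,0.001],1],[[0,0,0.0267],[0.0165,-0.0283,0.001],1],[[0,0,0.0267],[0.0165,-0.0283,0.001],1],[[0,0,0],[0,0,0],1],[[0,0,0],[0,0,0],1]]'
cat >> h.py <<'E'
def bore(z,cut=80):
    s=r.sense(); im=r.grab_frame("wrist"); c=cam("wrist",s)
    m=((im.max(2)<cut)).astype(np.uint8); m[255:]=0
    cs,_=cv2.findContours(m,cv2.RETR_EXTERNAL,cv2.CHAIN_APPROX_NONE)
    for q in cs:
        if 60<cv2.contourArea(q)<3000:
            e=cv2.fitEllipse(q); print(np.round(e[0],1),np.round(e[1],1),"->",np.round(cast(c,[e[0]],z),1))
    return im
E
python3 - <<'E'
from h import *
im=bore(60); cv2.imwrite("pics/w7.png",im[:,:,::-1]); plan(440.8,-140.5,195,1.424,1)
E
```

```text
clock: 20.4
eef_pos: [437.9, -139.3, 187.9]
tcp_rot: [3.141, 0.0, 1.401]
contact_force: [0.7, -0.3, 0.2]
opening: 0.997
grasp_force: 0.0
[321.3 201.2] [15.6 16.8] -> [[ 439.8 -141.5]]
1 x [[np.float64(0.0014), np.float64(0.0003), np.float64(-0.0232)], [np.float64(-0.0004), np.float64(0.0022), np.float64(-0.007)]] q [-0.31  0.18  2.04 -0.    0.92 -0.14] pos [ 438.7 -139.7  188. ] yaw 1.401
```

View pics/w7.png

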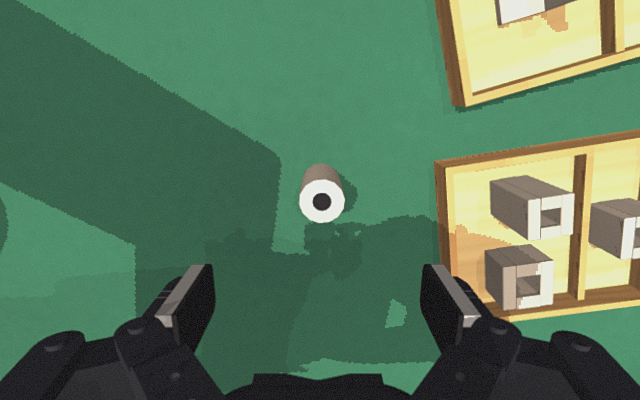

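round_tall's bore is centred at (321,201), and both square props stand in their bay. Grasping.

```bash
python3 -m jog '[[[0,0,-0.02],[-0.0016,0.0014,0.02],1],[[0,0,0],[0,0,0.04],1],[[0,0,0],[0,0,0.04],0.8],[[0,0,0],[0,0,0.025],0.5],[[0,0,0],[0,0,0.012],0.2],[[0,0,0],[0,0,0],0],[[0,0,0],[0,0,0],-0.2],[[0,0,0],[0,0,0],-0.4],[[0,0,0],[0,0,0],-0.8],[[0,0,0],[0,0,0],-0.8],[[0,0,0],[0,0,0],-0.8]]' 40
python3 -m jog '[[[0,0,0],[0,0,-0.01],-0.8],[[0,0,0],[0,0,-0.025],-0.8],[[0,0,0],[0,0,-0.035],-0.8],[[0,0,0],[0,0,-0.035],-0.8],[[0,0,0],[0,0,-0.02],-0.8],[[0,0,0],[0,0,0],-0.8]]'
python3 - <<'E'
from h import *
a=-0.147; y=-36; plan(597.1-y*np.sin(a),229.6+y*np.cos(a),170,1.424,11)
y=36; print(597.1-y*np.sin(a),229.6+y*np.cos(a))
E
```

```text
clock: 21.55
eef_pos: [439.5, -141.4, 51.3]
tcp_rot: [3.14, 0.0, 1.42]
contact_force: [-0.1, -0.1, 6.8]
opening: 0.389
grasp_force: 40.3
clock: 22.15
eef_pos: [440.7, -141.8, 178.9]
tcp_rot: [3.136, 0.001, 1.42]
contact_force: [-0.1, 0.0, -0.4]
opening: 0.384
grasp_force: 39.9
11 x [[np.float64(0.0005), np.float64(0.0001), np.float64(-0.0003)], [np.float64(0.0322), np.float64(0.0091), np.float64(0.0008)]] q [-0.31  0.2   2.05 -0.    0.89 -0.16] pos [ 440.7 -141.8  178.9] yaw 1.42
602.372961443854 265.2117379190012
```

```bash
python3 -m jog '[[[0,0,0],[0.016,0.0045,0.001],-0.8],[[0,0,0],[0.0338,0.0095,0.001],-0.8],[[0,0,0],[0.0338,0.0095,0.001],-0.8],[[0,0,0],[0.0338,0.0095,0.001],-0.8],[[0,0,0],[0.0338,0.0095,0.001],-0.8],[[0,0,0],[0.0338,0.0095,0.001],-0.8],[[0,0,0],[0.0338,0.0095,0.001],-0.8],[[0,0,0],[0.0338,0.0095,0.001],-0.8],[[0,0,0],[0.0338,0.0095,0.001],-0.8],[[0,0,0],[0.0338,0.0095,0],-0.8],[[0,0,0],[0.034,0.01,0],-0.8],[[0,0,0],[0,0,0],-0.8]]'
python3 - <<'E'
from h import *
s=r.sense(); im=r.grab_frame("wrist"); cv2.imwrite("pics/w8.png",im[:,:,::-1]);np.save("s8.npy",[*s["eef_pos"],*s["tcp_rot"]])
plan(591.8,194,57.3,1.424,1)
E
```

```text
clock: 23.35
eef_pos: [592.1, 197.4, 165.6]
tcp_rot: [3.141, -0.001, 1.423]
contact_force: [0.5, 0.4, -1.2]
opening: 0.387
grasp_force: 39.9
1 x [[np.float64(-0.0011), np.float64(0.0005), np.float64(-0.0015)], [np.float64(-0.0013), np.float64(0.0012), np.float64(0.108)]] q [0.32 0.45 1.72 0.   0.98 0.47] pos [590.9 195.5 165.3] yaw 1.423
```

View pics/w8.png

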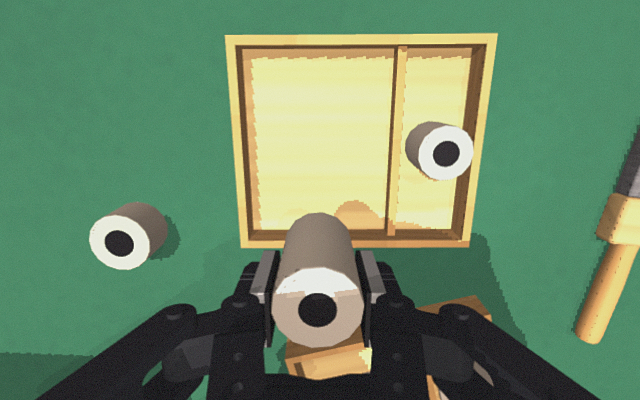

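The post is over the round tray, with rim corners at (226,35), (497,34), (470,247) and (241,247). round_short's bore is at (119,243).

```bash
python3 - <<'E'
from h import *
a=np.load("s8.npy"); c=cam("wrist",{"eef_pos":a[:3],"tcp_rot":a[3:]})
P=cast(c,[[226,35],[497,34],[470,247],[241,247]],30); print(P.mean(0)); print(cast(c,[[119,243]],35))
E
python3 -m jog '[[[0,0,0],[-0.001,0.0005,0.025],-0.8],[[0,0,0],[0,0,0.03],-0.8],[[0,0,0],[0,0,0.03],-0.8],[[0,0,0],[0,0,0.013],-0.8],[[0,0,0],[0,0,0.005],-0.8],[[0,0,0],[0,0,0.002],-0.8],[[0,0,0],[0,0,0],-0.8],[[0,0,0],[0,0,0.001],-0.8],[[0,0,0],[0,0,0],-0.8]]'
```

```text
[625.38921088 227.01894997]
[[436.77921718 184.46840966]]
clock: 24.3
eef_pos: [591.9, 193.1, 61.5]
tcp_rot: [3.14, -0.001, 1.42]
contact_force: [0.3, -0.0, -1.2]
opening: 0.387
grasp_force: 39.9
```

```bash
python3 -m jog '[[[0,0,0],[0,0,0.0015],-0.8],[[0,0,0],[0,0,0.001],-0.8],[[0,0,0],[0,0,0.001],-0.8],[[0,0,0],[0,0,0.001],-0.8],[[0,0,0],[0,0,0],-0.8]]'
python3 -m jog '[[[0,0,0],[0,0,0],-0.2],[[0,0,0],[0,0,0],0],[[0,0,0],[0,0,0],0.1],[[0,0,0],[0,0,0],0.1],[[0,0,0],[0,0,-0.015],0.1],[[0,0,0],[0,0,-0.03],0.1],[[0,0,0],[0,0,-0.04],0.1],[[0,0,0],[0,0,-0.04],0.5],[[0,0,0],[0,0,-0.02],1],[[0,0,0],[0,0,0],1]]'
python3 - <<'E'
from h import *
plan(437.5,186,175,1.424,5)
E
```

```text
clock: 24.8
eef_pos: [591.5, 193.0, 57.2]
tcp_rot: [3.141, -0.0, 1.42]
contact_force: [-3.8, -0.3, 12.2]
opening: 0.389
grasp_force: 41.1
clock: 25.8
eef_pos: [593.4, 193.5, 205.9]
tcp_rot: [3.135, -0.003, 1.42]
contact_force: [-0.5, 0.7, 0.1]
opening: 0.998
grasp_force: 0.0
5 x [[np.float64(0.0013), np.float64(-0.0006), np.float64(-0.0008)], [np.float64(-0.0061), np.float64(-0.0306), np.float64(0.0061)]] q [ 0.31  0.4   1.69 -0.    1.05  0.46] pos [593.4 193.5 205.9] yaw 1.42
```

```bash
python3 -m jog '[[[0,0,0],[-0.0061,-0.0306,0.006],1],[[0,0,0],[-0.0061,-0.0306,0.006],1],[[0,0,0],[-0.0061,-0.0306,0.006],1],[[0,0,0],[-0.0061,-0.0306,0.006],1],[[0,0,0],[-0.0061,-0.0306,0.006],1],[[0,0,0],[0,0,0],1],[[0,0,0],[0,0,0],1]]'
python3 - <<'E'
from h import *
bore(35); plan(437.5,186,32,1.424,1)
E
```

```text
clock: 26.5
eef_pos: [435.2, 185.7, 171.0]
tcp_rot: [-3.141, 0.0, 1.421]
contact_force: [0.5, -0.1, 0.6]
opening: 1.003
grasp_force: 0.0
[320.7 196.9] [25.7 26.6] -> [[436.8 184.5]]
[559.5 163.1] [17.5 21.9] -> [[611.4 183.9]]
1 x [[np.float64(0.0008), np.float64(-0.0004), np.float64(-0.0035)], [np.float64(0.0002), np.float64(0.0012), np.float64(0.1393)]] q [ 0.4   0.23  2.03 -0.    0.88  0.55] pos [436.2 185.9 171.3] yaw 1.42
```

```bash
python3 -m jog '[[[0,0,0],[-0.0013,0.0008,0.02],1],[[0,0,0],[0,0,0.035],1],[[0,0,0],[0,0,0.035],1],[[0,0,0],[0,0,0.027],0.9],[[0,0,0],[0,0,0.013],0.7],[[0,0,0],[0,0,0.007],0.5],[[0,0,0],[0,0,0],0.3],[[0,0,0],[0,0,0],0.1],[[0,0,0],[0,0,0],-0.4],[[0,0,0],[0,0,0],-0.4],[[0,0,0],[0,0,0],-0.4],[[0,0,0],[0,0,0],-0.4]]' 40
python3 -m jog '[[[0,0,0],[0,0,-0.01],-0.4],[[0,0,0],[0,0,-0.025],-0.4],[[0,0,0],[0,0,-0.035],-0.4],[[0,0,0],[0,0,-0.035],-0.4],[[0,0,0],[0,0,-0.02],-0.4],[[0,0,0],[0,0,0],-0.4]]'
python3 - <<'E'
from h import *
plan(602.9,266.0,155,1.424,6)
E
```

```text
clock: 27.75
eef_pos: [437.0, 184.6, 35.2]
tcp_rot: [3.14, -0.001, 1.42]
contact_force: [-1.0, 0.3, 7.8]
opening: 0.528
grasp_force: 41.4
clock: 28.35
eef_pos: [437.8, 185.0, 162.6]
tcp_rot: [3.136, -0.003, 1.42]
contact_force: [-0.4, 0.1, -1.7]
opening: 0.523
grasp_force: 41.1
6 x [[np.float64(0.0009), np.float64(-0.0005), np.float64(-0.0006)], [np.float64(0.0174), np.float64(0.0252), np.float64(0.0014)]] q [ 0.4   0.24  2.04 -0.    0.86  0.55] pos [437.8 185.  162.6] yaw 1.42
```

```bash
python3 -m jog '[[[0,0,0],[0.0174,0.0252,0.001],-0.4],[[0,0,0],[0.0174,0.0252,0.001],-0.4],[[0,0,0],[0.0174,0.0252,0.001],-0.4],[[0,0,0],[0.0174,0.0252,0.001],-0.4],[[0,0,0],[0.0174,0.0252,0],-0.4],[[0,0,0],[0.0174,0.0252,0],-0.4],[[0,0,0],[0,0,0],-0.4],[[0,0,0],[0,0,0],-0.4]]'
python3 - <<'E'
from h import *
s=r.sense(); im=r.grab_frame("top"); cv2.imwrite("pics/t9.png",im[:,:,::-1])
plan(602.9,266.0,41.2,1.424,1)
E
```

```text
clock: 29.15
eef_pos: [600.5, 264.6, 153.7]
tcp_rot: [-3.14, 0.001, 1.42]
contact_force: [-0.5, -0.6, -1.3]
opening: 0.525
grasp_force: 41.3
1 x [[np.float64(-0.0022), np.float64(0.0014), np.float64(-0.0038)], [np.float64(0.0023), np.float64(0.0029), np.float64(0.1127)]] q [ 0.41  0.5   1.65 -0.    0.99  0.56] pos [600.  264.3 153.9] yaw 1.42
```

```bash
python3 -m jog '[[[0,0,0],[0.001,0,0.025],-0.4],[[0,0,0],[0,0,0.035],-0.4],[[0,0,0],[0,0,0.03],-0.4],[[0,0,0],[0,0,0.013],-0.4],[[0,0,0],[0,0,0.005],-0.4],[[0,0,0],[0,0,0.002],-0.4],[[0,0,0],[0,0,0],-0.4],[[0,0,0],[0,0,0],-0.4]]'
```

```text
clock: 30.0
eef_pos: [602.2, 266.1, 46.5]
tcp_rot: [3.14, -0.001, 1.42]
contact_force: [-0.0, -0.0, -1.3]
opening: 0.524
grasp_force: 41.3
```

```bash
python3 -m jog '[[[0,0,0],[0,0,0.002],-0.4],[[0,0,0],[0,0,0.0015],-0.4],[[0,0,0],[0,0,0.001],-0.4],[[0,0,0],[0,0,0.001],-0.4],[[0,0,0],[0,0,0],-0.4],[[0,0,0],[0,0,0],-0.4]]'
```

```text
clock: 30.6
eef_pos: [601.6, 265.9, 41.2]
tcp_rot: [3.141, -0.0, 1.42]
contact_force: [-5.7, -3.1, 14.3]
opening: 0.523
grasp_force: 42.9
```

Seated. I'll release, lift, back away toward the robot and check with the top camera.

```bash
python3 -m jog '[[[0,0,0],[0,0,0],0.15],[[0,0,0],[0,0,0],0.3],[[0,0,0],[0,0,0],0.3],[[0,0,0],[0,0,0],0.3],[[0,0,0],[0,0,-0.015],0.3],[[0,0,0],[0,0,-0.03],0.3],[[0,0,0],[0,0,-0.04],0.3],[[0,0,0],[0,0,-0.04],0.3],[[0,0,0],[0,0,-0.03],0.3],[[0,0,0],[0,-0.04,0],0.3],[[0,0,0],[0,-0.04,0],0.3],[[0,0,0],[0,-0.04,0],0.3]]'
python3 -m jog '[[[0,0,0],[0,-0.04,0],0.3],[[0,0,0],[0,-0.04,0],0.3],[[0,0,0],[0,-0.04,0],0.3],[[0,0,0],[0,0,0],0.3],[[0,0,0],[0,0,0],0.3]]'
python3 - <<'E'
from h import *
im=r.grab_frame("top"); cv2.imwrite("pics/t10.png",cv2.resize(im[90:290,90:540],(800,356))[:,:,::-1])
E
```

```text
clock: 31.8
eef_pos: [481.7, 283.8, 195.8]
tcp_rot: [3.141, -0.001, 1.419]
contact_force: [-0.4, 1.4, -0.3]
opening: 0.647
grasp_force: 0.0
clock: 32.3
eef_pos: [363.9, 302.3, 195.7]
tcp_rot: [3.14, -0.001, 1.422]
contact_force: [1.1, -0.2, -0.6]
opening: 0.654
grasp_force: 0.0
```

View pics/t10.png

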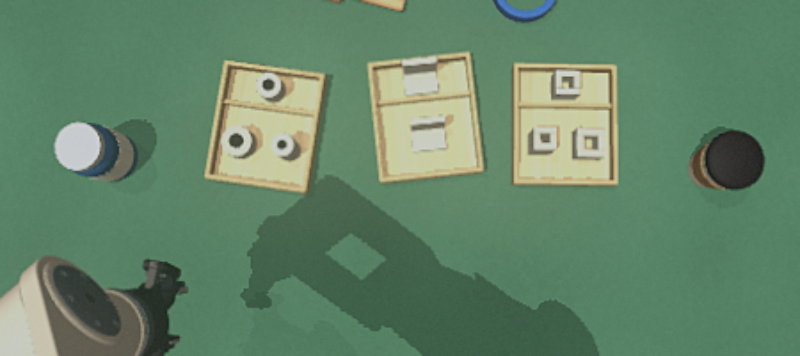

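The top view shows all five pieces standing in the front bays of their own trays. The rounds are at (238,141) and (285,146), the tile at (428,133) and the squares at (544,139) and (589,143). The jar and cup haven't moved, and the arm is clear of everything.

```bash
python3 -c "
from rig import r
print(r.sign_off())"
```

```text
the job is handed in; nothing more can be done
None
```

All five pieces are standing in the front bays of their matching trays, the glaze jar and coffee cup were left where they were, and I handed the job in at about 32 s; the sign-off returned no verdict.

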